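Hold a lens down in the sprung cradle of the lens tester

ROBOT

A 6-joint arm with a two-finger parallel gripper is mounted at the origin on the work surface. World frame = base frame: x ahead of the robot, y to its left, z up, the work surface at z = 0. Lengths are in m, angles in rad, forces in N, time in s.
With the tool pointing down it reaches from about 0.3 to 0.775 m from the base axis. Payload 14.6 kg.
Tool frame: the origin (TCP) lies midway between the tips of the shut fingers; the grasp point (between the pads) lies 19 mm behind it (ctrl.hold_point_z is the distance from the TCP to the grasp point, in m); z points along the fingers, x is the direction in which the jaws open and shut, and the axes are right-handed (so a half turn about z gives the same grasp; the last joint's range is limited). The gripper opens to 94 mm and grips with 3 to 60 N. Pads are 16 mm wide; open, the fingers measure 119 mm over their backs; the gripper's body (75 mm by 177 mm) begins 78 mm behind the grasp point.
Start: joints at [-1.298, 0.3, 1.521, -0, 1.321, -0.067], TCP at [0.183, -0.519, 0.205] pointing down, gripper open.
Joint ranges: [-3.03, 3.03], [-0.79, 2.21], [0.23, 2.52], [-1.04, 4.18], [0, 3.07], [-2.55, 2.55]. Speed limits (rad/s): [2.22, 2.22, 2.57, 3.14, 3.14, 3.14].

INTERFACE

Orientations are given as [roll, pitch, yaw] about the fixed x, y, z axes, in that order (R = Rz(yaw) Ry(pitch) Rx(roll)).
In Python, from station import ctrl, viewer, ticket, nets gives the robot as it stands.
- The arm moves only by the tool carry_out, never from a script. Its argument "commands" is one flat list of numbers, 7 for each row, row after row: the closure, from -1 (fully open) to 1 (shut), so that 0 is half open, then the shift along the world's x, y, z in cm, then the turn, a rotation vector about the world's x, y, z in rad. In form: [gripper, tx, ty, tz, ax, ay, az, gripper, tx, ty, tz, ax, ay, az, ...]. A call has 1 to 12 rows; each row is the pose to reach, as a shift and turn from the pose measured when the call began; what a row does not reach only later rows make up. A row lasts 1/12 s, in which the tool goes at most 41.7 mm and 7.16 degrees, less where a joint would pass 70% of its speed; a pose out of reach is approached as far as the arm can. A call with a gripper value outside its range is refused whole. The fingers move at their own pace and stop on an object; "force" is the grip in N (left out, the last holds). Time passes only in rows, so rows that repeat a pose let the fingers close. It gives the time, the measured TCP pose, the force and the opening at its end, in the units of the state.
- ctrl.get_obs(): the state, without advancing time (a new reading comes with each control period).
- viewer.camera(name): name is "scene" or "top"; returns (picture, depth): 384x512x3 uint8, blue, green, red; 384x512 float32, m along the optical axis (not along the pixel's ray), 0 where there is no reading.
- viewer.camera_info(name): a dict with "fx", "fy", "cx", "cy" (pixels), "D" ([k1, k2, p1, p2, k3] as OpenCV has them; the pictures are not rectified), "R" (3x3) and "t" (3): a world point X has camera coordinates R X + t. Camera axes: x right, y down, z forward; pixel columns grow to the right and rows downward; lengths in m; the calibration is good to about 2 mm. A picture is of the moment at which its call begins. camera_info takes no time and is no camera call.
- ticket.hand_in(): hands the job in, once; it reports no verdict.
Trained networks look in the newest picture that a camera, given by its name, has taken for a name from the list of things; names that differ only in an ending like _2 or _b are one class to them, and where a whole thing is asked for, a point or a joint stands for the part that bears it (a point fixed in the world has none). Each returns a list of dicts, best first, with "confidence" (0 to 1); they miss things now and then, are a little off and sometimes report something else, mostly with a low value. They report only what shows in the picture. A call takes as long as a camera call.
- nets.silhouettes(camera, thing): "region" (384x512 bool, what is visible of it) and "extent" ([left, top, right, bottom] in pixels, round what is visible of it).
The state is a dict: "time_s": time; "qpos": joint angles; "joint_vel": joint speeds; "tau": joint torques, N m; "ee_pos": TCP position; "eef_rot": TCP orientation; "force": force on the tool from outside, world axes, zero at the start; "moment": the same for the moment, N m; "grip_width": finger opening in m.
Only numpy, scipy, OpenCV 4.12 (cv2) and the standard library are available. Lean on these libraries where they do the work, as an engineer would, in place of code of your own. Each camera call takes 0.05 s, during which the arm holds its last target. There are 200 camera calls.

TASK

While the tall black lens is still standing on the green mat, press its red front cap down until it is fully home. Then lift the lens, set its tapered steel end into the sprung ring on top of the grey lens tester, and press it down, upright, until the ring reaches its bottom stop; finish while still holding it down there with the gripper's fingers, do not let go or ease off. Do not tip the lens over or disturb the eyepiece, the tin and the screwdriver.

Things in the scene. Friction and masses are not known exactly. Their poses are not given: they have to be found in the camera images.
- lens: Tall black lens, loose, upright on the mat, 0.3 to 0.5 kg. Origin: centre of its lower face, z up its axis; round. Heights above the origin in mm: steel rear end 39 mm diameter at 0, widening to 45 at 12, straight to 16; steel flange 62 diameter, 16 to 22; black barrel 48 diameter, 22 to 82; yellow neck 44 diameter; red cap, its top at 102 when proud, 94 when home.
- lens_grip (a point): Point on the lens's axis in the upper barrel, a good place to grip: 66 mm above the lens's origin, barrel 48 mm in diameter here.
- cap (a joint): How far the red cap has been pushed down onto the lens, in m: 0 = 8 mm proud (yellow band seen below it), 0.008 = fully home. It slides stiffly: about 8 N moves it, and it stays where it is left. It starts 0 to 0.0015.
- cap_top (a point): Centre of the flat top of the red cap (52 mm diameter, 12 mm thick); moves with the cap.
- tester: The lens tester, a fixed grey box 170 x 170 x 55 mm; origin at the centre of its underside on the table, z up. The sprung ring stands over its centre.
- cradle (a joint): How far the sprung ring has been pressed down, in m: 0 = up (at rest), 0.015 = on its bottom stop. It takes about 8 N to start it moving and about 15 N to hold it on the stop (lens weight included); the weight of the lens alone does not move it.
- cradle_seat (a point): Centre of the upper face of the aluminium sprung ring, 99 mm above the table when up. Ring: 90 mm outside, hole 49 mm in diameter, 12 mm thick, axis vertical, 32 mm of free space below. Three ears with springs reach 67 mm from the axis, 1 mm above the face. The lens's steel end drops into the hole; the flange's underside (16 mm above the lens's origin) rests on this face.
- eyepiece: Bystander: squat black eyepiece, 66 mm diameter, 49 mm tall, loose on the mat; origin at the centre of its underside.
- tin: Bystander: round aluminium tin with blue lid, 64 mm diameter, 45 mm tall, loose on the mat; origin at the centre of its underside.
- screwdriver: Bystander: screwdriver 170 mm long lying on the table to the left of the mat, along its x axis; origin near its middle, on the underside.

How it is judged:
On the way, in this order (a step that is already met when the one before it is completed fails the run):
1. the cap is pressed home (at least 6.5 of 8 mm) while the lens stands upright on the mat (value of joint cap above 0.0065 m and height (world z) of lens below 0.008 m and angle between lens's own z axis and vertical below 0.07 rad), for 0.2 s.
2. the lens is lifted clear of the mat (height (world z) of lens above 0.03 m), for 0.1 s.
At the end, for the whole second after the job is handed in: The lens stands upright (within 4 degrees) in the ring, within 5 mm of its axis and with its flange down on the ring (within 3.5 mm), the cap still home, and the gripper's fingers hold the ring pressed down at least 12 of its 15 mm, still, through the last second (value of joint cradle above 0.012 m and value of joint cap above 0.0065 m and horizontal distance between lens and cradle_seat below 0.005 m and z of lens in the frame of cradle_seat below -0.0125 m and angle between lens's own z axis and vertical below 0.07 rad and contact force between the fingers and lens above 3 N and linear speed of lens below 0.02 m/s); the arm keeps its last pose, push and grip.
It fails at once if the eyepiece is moved more than 30 mm or tipped (distance of eyepiece from where it was at the start of the episode above 0.03 m or angle between eyepiece's own z axis and vertical above 0.5 rad).
It fails at once if the tin is moved more than 30 mm or tipped (distance of tin from where it was at the start of the episode above 0.03 m or angle between tin's own z axis and vertical above 0.5 rad).
It fails at once if the screwdriver is moved more than 30 mm (distance of screwdriver from where it was at the start of the episode above 0.03 m).
It fails at once if the lens is tipped over (more than 45 degrees) (angle between lens's own z axis and vertical above 0.8 rad).
It also fails if it takes over 58 s, if anything falls off the work surface, if the arm or the gripper's body presses on something with over 40 N, if the wrist force passes 120 N, or if a joint passes its speed limit or range.

## Working session

There is one attempt and no reset: what is moved stays moved. The work goes in short steps, Python scripts to look and compute and a tool call to move; the robot and the scene stay as the last step left them, time stands still between calls to the robot, and variables do not carry over. Pictures are saved under pics/ and viewed, about 8 in all and at most 12, crops included, and the job is handed in when it is done.

Besides the shell and the picture viewer there is one more tool, called after "Call:" in YAML: its name, and indented under it one key for each argument. carry_out: Moves the arm, as the interface text tells. Its arguments: {"type":"object","properties":{"commands":{"type":"array","items":{"type":"number"}},"force":{"type":"number"}},"required":["commands"]}

```bash
mkdir -p pics; cat > h.py <<'E'
import numpy as np, cv2
from station import ctrl, viewer, ticket, nets
def world(cam, mask, depth):
    i=viewer.camera_info(cam); K=np.array([[i['fx'],0,i['cx']],[0,i['fy'],i['cy']],[0,0,1]])
    v,u=np.nonzero(mask&(depth>0)); z=depth[v,u]
    p=cv2.undistortPoints(np.stack([u,v],1).astype(np.float64)[:,None],K,np.array(i['D']))[:,0]
    C=np.c_[p*z[:,None],z]
    return (C-np.array(i['t']))@np.array(i['R'])
E
python3 - <<'E'
from h import *
ims=[]
for c in ("scene","top"):
    im,d=viewer.camera(c); ims.append(im); np.save(f"d_{c}.npy",d)
    cv2.imwrite(f"pics/{c}0.png",im)
    i=viewer.camera_info(c); print(c,"campos",-np.array(i['R']).T@np.array(i['t']))
    for n in ("lens","cap_top","tester","cradle","eyepiece","tin","screwdriver"):
        r=nets.silhouettes(c,n)
        for q in r[:2]:
            P=world(c,q['region'],d)
            if len(P)<5: continue
            zt=np.percentile(P[:,2],97); T=P[P[:,2]>zt-.006]
            print(n,round(q['confidence'],2),q['extent'],"ztop",zt.round(4),"topmean",T.mean(0).round(4),"mid",((T.min(0)+T.max(0))/2).round(4),len(T))
print(ctrl.get_obs())
cv2.imwrite("pics/both.png",cv2.resize(np.vstack(ims),None,fx=.78,fy=.78))
E
```

```text
scene campos [1.00838816 0.69070958 0.98503024]
cap_top 0.78 [252.4, 221.8, 277.0, 246.2] ztop 0.1073 topmean [0.6314 0.2021 0.1043] mid [0.6313 0.2029 0.1057] 363
tester 0.69 [166.0, 91.6, 240.5, 161.4] ztop 0.1006 topmean [ 0.5184 -0.2337  0.0989] mid [ 0.5097 -0.229   0.0999] 556
tester 0.41 [249.8, 222.8, 279.7, 264.8] ztop 0.1067 topmean [0.6317 0.2023 0.1043] mid [0.6313 0.2029 0.1055] 369
cradle 0.94 [177.1, 94.3, 218.4, 130.0] ztop 0.1022 topmean [ 0.5188 -0.2322  0.0993] mid [ 0.5091 -0.2273  0.1007] 476
cradle 0.6 [253.6, 222.2, 275.8, 263.9] ztop 0.1067 topmean [0.6317 0.2023 0.1043] mid [0.6313 0.2029 0.1055] 370
eyepiece 0.82 [250.6, 177.2, 277.2, 207.3] ztop 0.0551 topmean [0.5279 0.0663 0.0522] mid [0.5273 0.065  0.0532] 301
eyepiece 0.71 [171.0, 96.6, 215.1, 132.9] ztop 0.1022 topmean [ 0.5188 -0.2327  0.0993] mid [ 0.5101 -0.2273  0.1007] 480
tin 0.94 [314.0, 206.6, 337.8, 236.6] ztop 0.0513 topmean [0.4682 0.2229 0.0485] mid [0.4686 0.2222 0.0494] 439
screwdriver 0.79 [328.1, 268.3, 391.5, 305.3] ztop 0.027 topmean [0.4761 0.4059 0.0241] mid [0.4761 0.406  0.0252] 2
[... 843 characters left out ...]
4712 0.4049 0.0258] 184
{'time_s': 0.8, 'qpos': array([-1.29759552e+00,  2.99913630e-01,  1.52100011e+00, -2.37132259e-05,
        1.32072228e+00, -6.66091402e-02]), 'joint_vel': array([-1.18322033e-03,  1.02716483e-05, -5.76313666e-04,  8.16268302e-04,
        4.92748277e-04, -1.67157295e-03]), 'tau': array([ 3.46324823e-04, -5.31627238e+01, -3.52893305e+01,  7.09154969e-02,
        2.13989482e-02, -3.57741067e-05]), 'ee_pos': array([ 0.18330152, -0.51853874,  0.20543806]), 'eef_rot': array([ 3.14157262e+00,  4.47932510e-05, -1.23098051e+00]), 'force': array([-0.18671609,  0.48494204, -0.11085592]), 'moment': array([-0.04985443, -0.00775801,  0.02883152]), 'grip_width': 0.09400440261239426}
```

View pics/both.png

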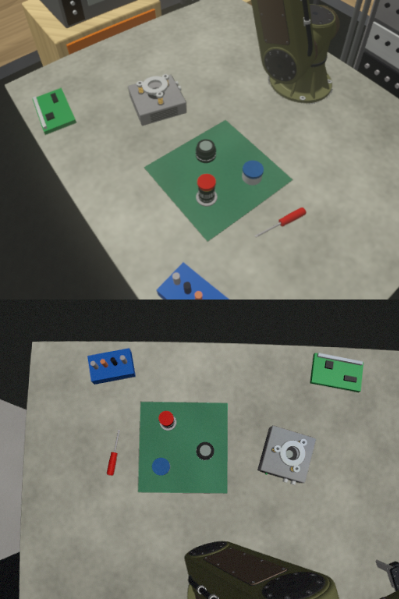

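Scene: the lens (red cap) is at top-picture pixel ~(213,155), the ring at ~(372,200), the eyepiece at ~(260,195), the tin at ~(205,214) and the screwdriver at ~(145,197). The networks agree with that. Next I refine the lens and ring centres.

```bash
cat > fit.py <<'E'
from h import *
def ring(cam,d,z0=.099):
    P=world(cam,np.ones(d.shape,bool),d)
    P=P[(abs(P[:,0]-.508)<.1)&(abs(P[:,1]+.23)<.1)]
    T=P[abs(P[:,2]-z0)<.006][:,:2]; L=P[P[:,2]<z0-.012][:,:2]
    best=[]
    for x in np.arange(.49,.53,.0005):
        for y in np.arange(-.25,-.21,.0005):
            r=np.hypot(T[:,0]-x,T[:,1]-y)
            best.append((((r>.0245)&(r<.045)).sum()-2*(r<.0235).sum(),x,y))
    b=np.array(best); m=b[:,0].max(); g=b[b[:,0]>=m-2]
    return m,g[:,1:].mean(0).round(4),g[:,1:].std(0).round(4), np.median(P[abs(P[:,2]-z0)<.006][:,2]).round(4)
def cap(cam,im,d):
    hsv=cv2.cvtColor(im,cv2.COLOR_BGR2HSV)
    red=((hsv[...,0]<8)|(hsv[...,0]>172))&(hsv[...,1]>130)&(hsv[...,2]>60)
    P=world(cam,red,d); P=P[np.hypot(P[:,0]-.629,P[:,1]-.2025)<.05]
    zt=np.median(P[P[:,2]>P[:,2].max()-.008][:,2]); T=P[abs(P[:,2]-zt)<.003]
    c,r=cv2.minEnclosingCircle(T[:,:2].astype(np.float32))
    return T.mean(0).round(4),np.round(c,4),round(r,4),zt.round(4),P[:,2].min().round(4)
if __name__=="__main__":
    for c in ("scene","top"):
        im,d=viewer.camera(c)
        print(c,"ring",ring(c,d),"cap",cap(c,im,d))
        P=world(c,np.ones(d.shape,bool),d)
        for n,x,y in (("mat",.57,.15),("table",.4,-.1)):
            print(n,np.median(P[np.hypot(P[:,0]-x,P[:,1]-y)<.015][:,2]).round(4))
E
python3 fit.py
```

```text
scene ring (np.float64(408.0), array([ 0.5177, -0.2332]), array([0.0002, 0.0002]), np.float64(0.0986)) cap (array([0.6314, 0.2027, 0.1043]), array([0.631 , 0.2017]), 0.0266, np.float64(0.1043), np.float64(0.0836))
mat 0.0029
table 0.0004
top ring (np.float64(587.0), array([ 0.5127, -0.2348]), array([0.0002, 0.0002]), np.float64(0.0982)) cap (array([0.627 , 0.2021, 0.1031]), array([0.6274, 0.2023]), 0.0257, np.float64(0.1032), np.float64(0.079))
mat 0.002
table -0.0006
```

Call:
carry_out:
  commands: [1,4,7,0,0,0,0,1,6,10,0,0,0,0,1,8,13.5,0,0,0,0,1,10,17,0,0,0,0,1,12,20.5,0,0,0,0,1,14,24,0,0,0,0,1,16,27.5,0,0,0,0,1,18,31,0,0,0,0,1,20,34,0,0,0,0,1,22,37,0,0,0,0,1,24,40,0,0,0,0,1,26,42,0,0,0,0]
  force: 40

```text
time_s: 1.9
ee_pos: [0.444, -0.0959, 0.2058]
eef_rot: [-3.141, -0.0, -1.23]
force: [0.6, -0.6, -0.0]
grip_width: 0.0172
```

Call:
carry_out:
  commands: [1,2,3.2,0,0,0,0,1,4,6.4,0,0,0,0,1,6,9.7,0,0,0,0,1,8,12.9,0,0,0,0,1,10,16.1,0,0,0,0,1,12,19.4,0,0,0,0,1,14,22.6,-1,0,0,0,1,16,25.8,-2.5,0,0,0,1,18,29,-4,0,0,0,1,18.5,29.8,-6,0,0,0,1,18.5,29.8,-8,0,0,0,1,18.5,29.8,-8.5,0,0,0]

```text
time_s: 2.9
ee_pos: [0.6277, 0.2025, 0.1168]
eef_rot: [3.137, 0.0, -1.229]
force: [-0.6, 0.5, -0.6]
grip_width: 0.0004
```

```bash
python3 - <<'E'
from h import *
a,_=viewer.camera("top"); b,_=viewer.camera("scene")
cv2.imwrite("pics/c1.png",np.hstack([cv2.resize(a[110:200,160:260],None,fx=4,fy=4),cv2.resize(b[190:280,215:315],None,fx=4,fy=4)]))
o=ctrl.get_obs();print(o['ee_pos'],o['force'],o['grip_width'])
E
```

```text
[0.62847316 0.20174297 0.11997241] [-0.87201427  0.34612522 -0.16899093] 0.00029571227613984125
```

View pics/c1.png

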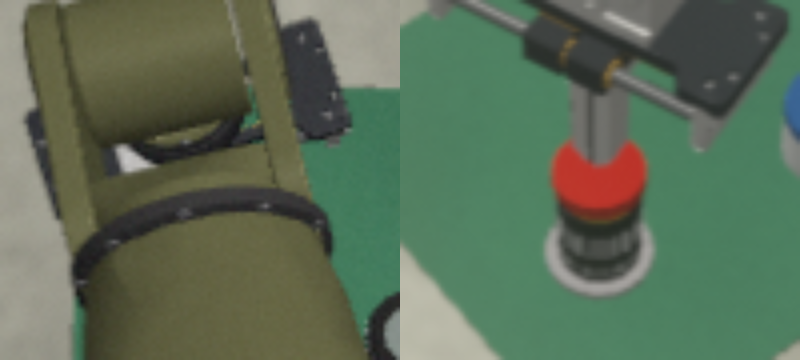

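The crops show the shut fingers centred over the red cap, with the yellow band just visible below it (scene crop around (598,215)). I press down slowly.

Call:
carry_out:
  commands: [1,0,0,-1,0,0,0,1,0,0,-1.4,0,0,0,1,0,0,-1.6,0,0,0,1,0,0,-1.7,0,0,0,1,0,0,-1.8,0,0,0,1,0,0,-1.9,0,0,0,1,0,0,-2,0,0,0,1,0,0,-2.1,0,0,0,1,0,0,-2.1,0,0,0]

```text
time_s: 3.75
ee_pos: [0.629, 0.2016, 0.1006]
eef_rot: [-3.141, -0.001, -1.231]
force: [-1.7, -1.0, 6.1]
grip_width: 0.0006
```

Call:
carry_out:
  commands: [1,0,0,-0.3,0,0,0,1,0,0,-0.4,0,0,0,1,0,0,-0.5,0,0,0,1,0,0,-0.6,0,0,0,1,0,0,-0.6,0,0,0,1,0,0,-0.6,0,0,0]

```text
time_s: 4.25
ee_pos: [0.63, 0.2017, 0.0974]
eef_rot: [-3.137, -0.001, -1.231]
force: [-2.3, -1.0, 14.6]
grip_width: 0.0004
```

Call:
carry_out:
  commands: [1,-0.1,0,-0.3,0,0,0,1,-0.1,0,-0.5,0,0,0,1,-0.1,0,-0.6,0,0,0,1,-0.1,0,-0.6,0,0,0,1,-0.1,0,-0.6,0,0,0]

```text
time_s: 4.67
ee_pos: [0.6312, 0.2021, 0.0972]
eef_rot: [-3.129, -0.002, -1.231]
force: [-6.5, -2.7, 32.2]
grip_width: 0.0004
```

The cap has stopped moving: force went from 15 to 32 N with only 0.2 mm of travel. I rise, open and check.

Call:
carry_out:
  commands: [1,-0.1,0,0.6,0,0,0,1,-0.2,0,2,0,0,0,-1,-0.2,0,5,0,0,0,-1,-0.2,0,7,0,0,0,-1,-0.2,0,7,0,0,0]

```text
time_s: 5.08
ee_pos: [0.6307, 0.2024, 0.1731]
eef_rot: [-3.121, -0.002, -1.231]
force: [0.3, 0.6, 0.4]
grip_width: 0.017
```

```bash
python3 - <<'E'
from fit import *
b,d=viewer.camera("scene")
print(cap("scene",b,d))
cv2.imwrite("pics/c2.png",cv2.resize(b[150:290,185:335],None,fx=4,fy=4))
o=ctrl.get_obs();print(o['ee_pos'],o['eef_rot'],o['force'],o['grip_width'])
E
```

```text
(array([0.6312, 0.2027, 0.0973]), array([0.6313, 0.2016]), 0.0263, np.float64(0.0974), np.float64(0.0851))
[0.63005034 0.20220889 0.17034715] [-3.12424085e+00 -2.07837892e-03 -1.23121669e+00] [-0.36100371  0.25703254  0.12589644] 0.02092074438555192
```

View pics/c2.png

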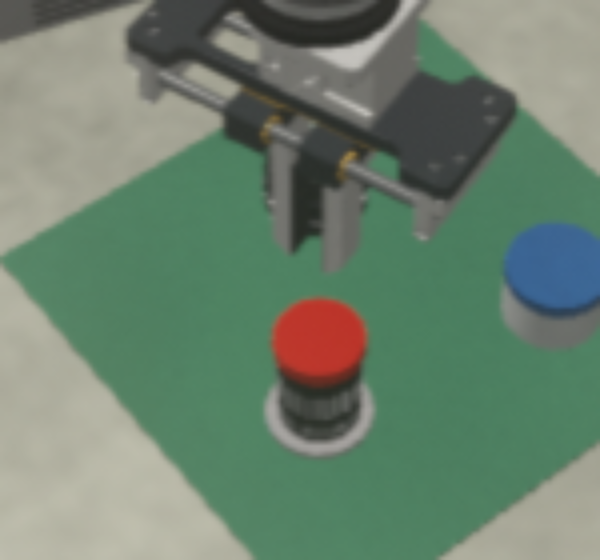

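The cap is home (top at 97 mm, was 104; no yellow band) and the lens is still upright at the same place. I open the gripper, then go down.

Call:
carry_out:
  commands: [-1,-0.1,0,0,-0.006,0.0165,0,-1,-0.1,0,0,-0.006,0.0165,0,-1,-0.1,0,0,-0.006,0.0165,0,-1,-0.1,0,0,-0.006,0.0165,0,-1,-0.1,0,0,-0.006,0.0165,0,-1,-0.1,0,0,-0.006,0.0165,0,-1,-0.1,0,0,-0.006,0.0165,0,-1,-0.1,0,0,-0.006,0.0165,0,-1,-0.1,0,-1,-0.006,0.0165,0,-1,-0.1,0,-2,-0.006,0.0165,0]

```text
time_s: 5.97
ee_pos: [0.6292, 0.2023, 0.1499]
eef_rot: [-3.141, -0.002, -1.231]
force: [-0.1, -0.0, -0.2]
grip_width: 0.0879
```

Call:
carry_out:
  commands: [-1,0,0,-2,0,0,0,-1,0,0,-4,0,0,0,-1,0,0,-6,0,0,0,-1,0,0,-8,0,0,0,-1,0,0,-9.5,0,0,0,-1,0,0,-10.2,0,0,0,-1,0,0,-10.2,0,0,0,-1,0,0,-10.2,0,0,0]

```text
time_s: 6.63
ee_pos: [0.6292, 0.2022, 0.0478]
eef_rot: [-3.141, -0.002, -1.231]
force: [0.3, -0.0, 0.3]
grip_width: 0.094
```

Call:
carry_out:
  commands: [1,0,0,0,0,0,0,1,0,0,0,0,0,0,1,0,0,0,0,0,0,1,0,0,0,0,0,0,1,0,0,0,0,0,0,1,0,0,0,0,0,0,1,0,0,0,0,0,0,1,0,0,0,0,0,0,1,0,0,0,0,0,0]
  force: 45

```text
time_s: 7.38
ee_pos: [0.6292, 0.2023, 0.0479]
eef_rot: [-3.141, -0.002, -1.231]
force: [-0.0, 0.4, 1.3]
grip_width: 0.0509
```

Call:
carry_out:
  commands: [1,0,0,0,0,0,0,1,0,0,0,0,0,0,1,0,0,0,0,0,0,1,0,0,1,0,0,0,1,0,0,3,0,0,0,1,0,0,5,0,0,0,1,0,0,7,0,0,0,1,0,0,9,0,0,0,1,0,0,11,0,0,0,1,0,0,13,0,0,0,1,0,0,14,0,0,0,1,0,0,14,0,0,0]

```text
time_s: 8.38
ee_pos: [0.6299, 0.2025, 0.1906]
eef_rot: [-3.137, -0.003, -1.231]
force: [-0.1, 0.8, -3.5]
grip_width: 0.0512
```

Call:
carry_out:
  commands: [1,-0.5,-2,0,0,0,0,1,-1.5,-5.5,0,0,0,0,1,-2.5,-9.2,0,0,0,0,1,-3.5,-13,0,0,0,0,1,-4.5,-17,0,0,0,0,1,-5.5,-21,0,0,0,0,1,-6.6,-25,0,0,0,0,1,-7.6,-29,0,0,0,0,1,-8.7,-33,0,0,0,0,1,-9.7,-36.8,0,0,0,0,1,-10.7,-40.5,0,0,0,0,1,-11.2,-42.5,0,0,0,0]

```text
time_s: 9.38
ee_pos: [0.516, -0.2258, 0.1892]
eef_rot: [-3.139, -0.002, -1.233]
force: [0.9, -0.9, -3.9]
grip_width: 0.0514
```

Call:
carry_out:
  commands: [1,0,0,0,0,0,0,1,0,0,0,0,0,0]

```text
time_s: 9.55
ee_pos: [0.515, -0.2266, 0.1878]
eef_rot: [-3.141, -0.0, -1.236]
force: [-0.1, 0.7, -3.2]
grip_width: 0.051
```

```bash
python3 - <<'E'
from h import *
b,d=viewer.camera("scene"); a,_=viewer.camera("top")
o=ctrl.get_obs();print(o['ee_pos'],o['eef_rot'],o['force'],o['grip_width'])
hsv=cv2.cvtColor(b,cv2.COLOR_BGR2HSV)
red=((hsv[...,0]<8)|(hsv[...,0]>172))&(hsv[...,1]>130)&(hsv[...,2]>60)
P=world("scene",red,d);P=P[np.hypot(P[:,0]-.515,P[:,1]+.234)<.07]
print("red",len(P),P.min(0),P.max(0),P.mean(0))
# flange: bright points around expected lower lens
Q=world("scene",np.ones(d.shape,bool),d); Q=Q[(np.hypot(Q[:,0]-.515,Q[:,1]+.234)<.05)]
for z in (.15,.155,.16,.163,.166,.17,.18,.19,.2):
    S=Q[abs(Q[:,2]-z)<.0025]; print(z,len(S),S.mean(0)[:2].round(4) if len(S) else '',(S.min(0)[:2].round(4),S.max(0)[:2].round(4)) if len(S) else '')
i=viewer.camera_info("scene")
K=np.array([[i['fx'],0,i['cx']],[0,i['fy'],i['cy']],[0,0,1]])
rv=cv2.Rodrigues(np.array(i['R']))[0]
p=cv2.projectPoints(np.array([[.515,-.234,.15]]),rv,np.array(i['t']),K,np.array(i['D']))[0].ravel(); print(p)
u,v=p.astype(int); cv2.imwrite("pics/c3.png",cv2.resize(b[max(0,v-60):v+60,max(0,u-65):u+65],None,fx=5,fy=5))
E
```

```text
[ 0.51589139 -0.22494731  0.18841812] [-3.13983133e+00 -4.83493242e-04 -1.23317621e+00] [ 0.06091945  0.27586251 -4.66023645] 0.051041294268849006
red 194 [ 0.49757219 -0.2555317   0.22479492] [ 0.54265757 -0.18112393  0.28836231] [ 0.52308397 -0.22500764  0.23640774]
0.15 8 [ 0.5233 -0.2081] (array([ 0.5154, -0.214 ]), array([ 0.5317, -0.2037]))
0.155 3 [ 0.5229 -0.2041] (array([ 0.5131, -0.2062]), array([ 0.53  , -0.2027]))
0.16 25 [ 0.5255 -0.2075] (array([ 0.4877, -0.2335]), array([ 0.547 , -0.1945]))
0.163 79 [ 0.526  -0.2139] (array([ 0.4877, -0.2531]), array([ 0.5485, -0.1945]))
0.166 89 [ 0.5241 -0.2143] (array([ 0.4873, -0.2531]), array([ 0.5491, -0.1914]))
0.17 28 [ 0.5236 -0.2122] (array([ 0.4891, -0.2466]), array([ 0.5415, -0.1967]))
0.18 28 [ 0.5251 -0.2107] (array([ 0.5015, -0.2361]), array([ 0.5404, -0.2019]))
0.19 24 [ 0.5289 -0.2127] (array([ 0.5139, -0.2497]), array([ 0.5405, -0.1969]))
0.2 46 [ 0.5257 -0.2113] (array([ 0.5014, -0.2562]), array([ 0.5417, -0.1895]))
[197.19084862  93.31062801]
```

View pics/c3.png

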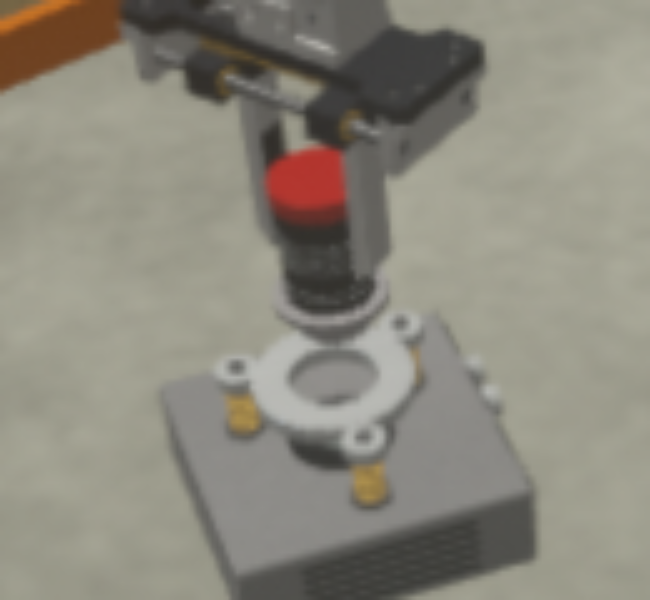

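The crop shows the lens held upright between the fingers, its flange at crop (332,303), just behind the ring hole at (335,385). Remaining shift is about 1 cm in -y. I move over, go down a little and measure once more.

Call:
carry_out:
  commands: [1,-0.05,-0.5,0,0,0,0,1,-0.1,-0.9,-0.8,0,0,0,1,-0.1,-0.9,-1.8,0,0,0,1,-0.1,-0.9,-2.3,0,0,0,1,-0.1,-0.9,-2.3,0,0,0,1,-0.1,-0.9,-2.3,0,0,0]

```text
time_s: 10.15
ee_pos: [0.5148, -0.2336, 0.1649]
eef_rot: [-3.14, 0.0, -1.233]
force: [-0.2, -0.3, -3.5]
grip_width: 0.0508
```

```bash
python3 - <<'E'
from fit import *
from scipy.optimize import least_squares
b,d=viewer.camera("scene"); o=ctrl.get_obs();print(o['ee_pos'],o['eef_rot'],o['force'])
print("ring",ring("scene",d))
z0=o['ee_pos'][2]-.024
Q=world("scene",np.ones(d.shape,bool),d); F=Q[(np.hypot(Q[:,0]-.517,Q[:,1]+.233)<.036)&(abs(Q[:,2]-z0)<.005)]
c,r=cv2.minEnclosingCircle(F[:,:2].astype(np.float32)); print("flange",len(F),np.round(c,4),round(r,4),np.median(F[:,2]))
A=np.c_[F[:,:2]-c,np.ones(len(F))]
s=least_squares(lambda p:A@p-F[:,2],[0,0,z0],loss='soft_l1',f_scale=.001).x; print("plane tilt",s)
i=viewer.camera_info("scene"); K=np.array([[i['fx'],0,i['cx']],[0,i['fy'],i['cy']],[0,0,1]])
hsv=cv2.cvtColor(b,cv2.COLOR_BGR2HSV)
red=((hsv[...,0]<8)|(hsv[...,0]>172))&(hsv[...,1]>130)&(hsv[...,2]>60)
P=world("scene",red,d);P=P[np.hypot(P[:,0]-.517,P[:,1]+.233)<.035]
T=P[abs(P[:,2]-np.percentile(P[:,2],80))<.004]
A=np.c_[T[:,:2]-c,np.ones(len(T))]
print("cap",len(T),T.min(0),T.max(0),least_squares(lambda p:A@p-T[:,2],[0,0,.25],loss='soft_l1',f_scale=.001).x)
cv2.imwrite("pics/c4.png",cv2.resize(b[50:150,140:260],None,fx=6,fy=6))
E
```

```text
[ 0.51499512 -0.2337785   0.16539676] [-3.13987828e+00 -3.61693887e-04 -1.23295359e+00] [ 0.39745039 -0.10698878 -3.40837123]
ring (np.float64(312.0), array([ 0.5174, -0.2346]), array([0.0002, 0.0009]), np.float64(0.0987))
flange 118 [ 0.5198 -0.2323] 0.0337 0.14168243593476518
plane tilt [-0.00390133  0.00178824  0.14162653]
cap 148 [ 0.49808596 -0.26047267  0.21146678] [ 0.54359491 -0.20795587  0.21833043] [0.00217458 0.02864421 0.21425211]
```

View pics/c4.png

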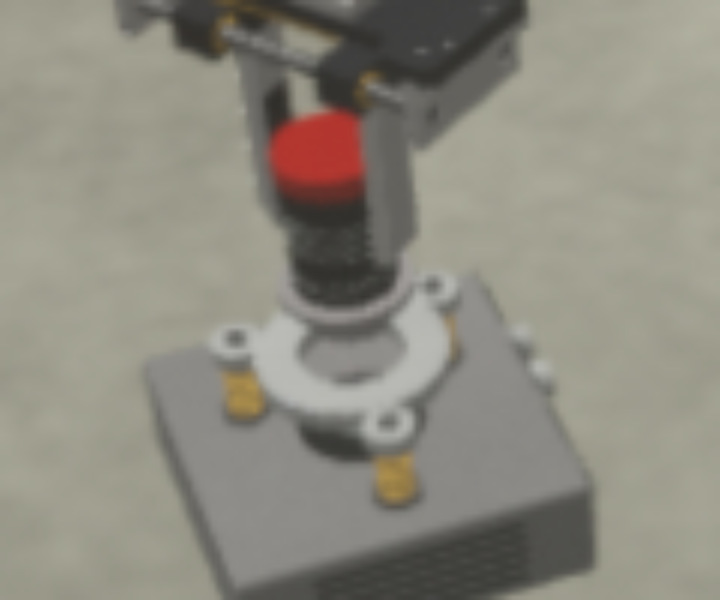

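The lens is upright (tilt under 0.005 rad by the flange), within 1–2 mm of the ring axis. I lower it.

Call:
carry_out:
  commands: [1,-0.05,0,-0.8,0,0,0,1,-0.05,0,-1.6,0,0,0,1,-0.05,0,-2.2,0,0,0,1,-0.05,0,-2.6,0,0,0,1,-0.05,0,-3,0,0,0,1,-0.05,0,-3.2,0,0,0,1,-0.05,0,-3.2,0,0,0]

```text
time_s: 10.78
ee_pos: [0.5144, -0.2338, 0.133]
eef_rot: [-3.14, -0.0, -1.233]
force: [0.5, -1.2, -3.7]
grip_width: 0.0513
```

Almost no contact force, so it is entering freely. Next I seat and press it in steps, with a firmer grip.

Call:
carry_out:
  commands: [1,0,0,-0.2,0,0,0,1,0,0,-0.4,0,0,0,1,0,0,-0.6,0,0,0,1,0,0,-0.8,0,0,0,1,0,0,-1.0,0,0,0,1,0,0,-1.0,0,0,0]
  force: 58

```text
time_s: 11.28
ee_pos: [0.5146, -0.2339, 0.1233]
eef_rot: [-3.14, -0.001, -1.233]
force: [-3.3, -0.0, 6.2]
grip_width: 0.0511
```

Call:
carry_out:
  commands: [1,0,0,-0.3,0,0,0,1,0,0,-0.5,0,0,0,1,0,0,-0.7,0,0,0,1,0,0,-0.9,0,0,0,1,0,0,-0.9,0,0,0]

```text
time_s: 11.7
ee_pos: [0.5147, -0.2339, 0.115]
eef_rot: [-3.139, -0.001, -1.233]
force: [-3.4, 1.3, 9.5]
grip_width: 0.0511
```

Call:
carry_out:
  commands: [1,0,0,-0.2,0,0,0,1,0,0,-0.3,0,0,0,1,0,0,-0.4,0,0,0,1,0,0,-0.4,0,0,0,1,0,0,-0.4,0,0,0]

```text
time_s: 12.12
ee_pos: [0.5151, -0.234, 0.1127]
eef_rot: [-3.138, -0.003, -1.233]
force: [-7.4, 4.7, 16.9]
grip_width: 0.051
```

```bash
python3 - <<'E'
from fit import *
b,d=viewer.camera("scene"); o=ctrl.get_obs();print(o['ee_pos'],o['eef_rot'],o['force'],o['grip_width'])
Q=world("scene",np.ones(d.shape,bool),d); r=np.hypot(Q[:,0]-.5175,Q[:,1]+.234)
print("ring z",np.median(Q[(r>.034)&(r<.044)&(Q[:,2]>.07)&(Q[:,2]<.105)][:,2]))
F=Q[(r<.034)&(abs(Q[:,2]-.090)<.006)]; print("flange z",np.percentile(F[:,2],[20,50,80]))
hsv=cv2.cvtColor(b,cv2.COLOR_BGR2HSV)
red=((hsv[...,0]<8)|(hsv[...,0]>172))&(hsv[...,1]>130)&(hsv[...,2]>60)
P=world("scene",red,d);P=P[np.hypot(P[:,0]-.517,P[:,1]+.233)<.035];print("cap z",np.percentile(P[:,2],[50,70,90]))
cv2.imwrite("pics/c5.png",cv2.resize(b[60:150,140:260],None,fx=6,fy=6))
E
```

```text
[ 0.51509095 -0.23402847  0.11276684] [-3.13790525e+00 -2.51813240e-03 -1.23283464e+00] [-7.18822023  4.16797094 16.62008126] 0.05075951183387254
ring z 0.08377565131513891
flange z [0.08637445 0.09004294 0.09203594]
cap z [0.16215701 0.16305942 0.16429599]
```

View pics/c5.png

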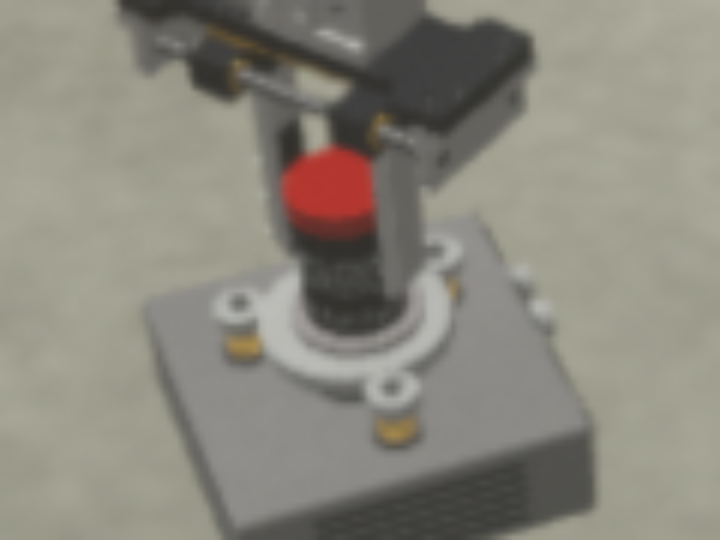

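The ring is down 15 mm (98.7 → 83.8 mm), the flange top is 6 mm above it so it is seated, and the cap is home (top at 163 mm). I hand in while holding.

```bash
python3 -c "
from station import ctrl,ticket
print(ticket.hand_in()); o=ctrl.get_obs(); print(o['time_s'],o['ee_pos'],o['force'],o['grip_width'])"
```

```text
the job is handed in; nothing more can be done
None
the job is handed in; nothing more can be done
```

I pressed the cap home while the lens stood on the mat. I then lifted the lens, lowered it into the sprung ring, pressed it to the bottom stop and handed the job in at about 12 s, still holding it down. The hand-in reports no verdict.

**Cap:** its top dropped from 104 to 97 mm, and the push rose from 15 to 32 N with only 0.2 mm more travel. Nothing shows it moving afterwards: in the ring its top measured 163 mm, where about 162 mm is expected when home.

**Ring:** its face went from 98.7 to 83.8 mm, so about 15 mm, with the flange about 6 mm above it, which is seated.

**Hold:** the force on the tool was 16.6 N upward with the grip set at 58 N. The tool pointed within 0.005 rad of straight down.

**Checks that disagreed or were not made:**
- The two cameras disagreed by 4–5 mm in x on absolute positions. They agreed within 1 mm on the lens-to-ring offset, which I used.
- The gripper read about 51 mm on the 48 mm barrel.
- A sideways force of about 8 N remained at the end.
- I never measured the eyepiece, tin and screwdriver again. The arm's path stayed clear of them.

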